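Hold the belt tensioner back on an opened throwing wheel

ROBOT

A 6-joint arm with a two-finger parallel gripper is mounted at the origin on the work surface. World frame = base frame: x ahead of the robot, y to its left, z up, the work surface at z = 0. Lengths are in mm, angles in rad, forces in N, time in s.
With the tool pointing down it reaches from about 300 to 750 mm from the base axis. Payload 8.5 kg.
Tool frame: the origin (TCP) lies midway between the tips of the shut fingers; the grasp point (between the pads) lies 19 mm behind it; z points along the fingers, y is the line along which they close (so a half turn about z gives the same grasp; the last joint's range is limited). The gripper opens to 85 mm and grips with 20 to 120 N. Pads are 22 mm wide; open, the fingers measure 114 mm over their backs; the gripper's body (76 mm by 85 mm) begins 54 mm behind the grasp point. The pads swing forward as they close: fully open they stand 13 mm farther back than shut.
Start: joints at [0.939, 0.381, 1.297, -0, 1.464, -0.215], TCP at [222.65, 502.899, 231.322] pointing down, gripper open.
Joint ranges: [-3.11, 3.11], [-0.89, 2.33], [0.22, 2.48], [-1.42, 4.56], [0.17, 2.85], [-2.88, 2.88]. Speed limits (rad/s): [2.39, 2.39, 3.14, 3.14, 3.14, 3.14].

INTERFACE

Orientations are given as a 3x3 rotation matrix whose columns are the frame's x, y, z axes.
In Python, from cell import status, imaging, manip gives the robot as it stands.
- The arm moves only by the shell command python3 -m pendant 'ROWS' [OPENING]. ROWS is a JSON object of lists of equal length, an entry for each row: "xyz": the shift along the tool's x, y, z in m, a list of three; "twist": the turn, a rotation vector about the tool's x, y, z in degrees, a list of three. In form: {"xyz": [[dx, dy, dz], ...], "twist": [[ax, ay, az], ...]}. A call has 1 to 10 rows; each row is the pose to reach, as a shift and turn from the pose commanded when the call began, along the tool's axes at that moment; what a row does not reach only later rows make up. A row lasts 1/8 s, in which the tool goes at most 62.5 mm and 10.7 degrees, less where a joint would pass 70% of its speed; a pose out of reach is approached as far as the arm can. A call with a gripper value outside its range is refused whole. OPENING is the finger opening in m, from 0 to 0.0854, set as the call begins (- or left out, the last holds). The fingers move at their own pace and stop on an object; the grip force is fixed at half the most. Time passes only in rows, so rows that repeat a pose let the fingers close. It gives the time, the measured TCP pose, the force, the opening and the grip force at its end, in the units of the state.
- status.get_obs(): the state, without advancing time (a new reading comes with each control period).
- imaging.snapshot(name): name is "side" or "top"; returns the picture (400x640x3 uint8, red, green, blue); there is no depth.
- imaging.camera_info(name): a dict with "fx", "fy", "cx", "cy" (pixels), "R" (3x3) and "t" (3): a world point X has camera coordinates R X + t. Camera axes: x right, y down, z forward; pixel columns grow to the right and rows downward; lengths in mm; the calibration is good to about 2 mm. A picture is of the moment at which its call begins. camera_info takes no time and is no camera call.
- manip.sign_off(): hands the job in; it is judged then, once.
Trained networks look in the newest picture that a camera, given by its name, has taken for a name from the list of things; names that differ only in an ending like _2 or _b are one class to them, and where a whole thing is asked for, a point or a joint stands for the part that bears it (a point fixed in the world has none). Each returns a list of dicts, best first, with "score" (0 to 1); they miss things now and then, are a little off and sometimes report something else, mostly with a low value. They report only what shows in the picture. A call takes as long as a camera call.
- imaging.cut_out(thing, camera): "mask" (400x640 bool, what is visible of it) and "rect" ([left, top, width, height] in pixels, round what is visible of it).
- imaging.spot_point(thing, camera): "position" ([column, row] in pixels: a listed point, or the origin of a listed thing).
The state is a dict: "time": time; "q": joint angles; "joint_velocities": joint speeds; "tau": joint torques, N m; "position": TCP position; "tcp_rot": TCP orientation; "ft_force": force on the tool from outside, world axes, zero at the start; "torque": the same for the moment, N m; "width": finger opening in mm; "grasp_force": force on a finger pad.
Only numpy, scipy, OpenCV 4.12 (cv2) and the standard library are available. Lean on these libraries where they do the work, as an engineer would, in place of code of your own. Each camera call takes 0.05 s, during which the arm holds its last target. There are 200 camera calls.

TASK

The small throwing wheel lies upside down on the bench with its bottom plate off, ready for a new drive belt. First press the hinged terminal cover down until it snaps shut and stays shut by itself; then swing the sprung tensioner arm by its post right back, past the click of its ratchet, as far as it will go, and finish still holding it hard back there with the fingers so that the belt can be slipped on - the ratchet alone leaves too little room. Do not knock over or shove the two square-shouldered vases beside the wheel.

Things in the scene. Friction and masses are not known exactly. Their poses are not given: they have to be found in the camera images.
- wheel: the opened throwing wheel, upside down: pale sheet-metal pan 360 (its x) x 300 mm (its y), open at the top, on two battens; rim 120 mm, inner deck 55 mm above the bench. It does not move. Origin on the bench under the pan's middle, z up. In its frame: terminal box in the -x, -y corner, tensioner on the +y side. A small spanner lies on the deck
- wheel_shaft (a point): on the axis of the big grooved pulley, 150 mm across, 116 mm above the bench; pulley top at 114 mm, its shaft nut at 122 mm. Nothing to do here
- wheel_motor (a point): on the axis of the small motor pulley, 36 mm across, between terminal box and tensioner post, 116 mm above the bench; top at 119 mm. Nothing to do here
- cover (a joint): hinge of the grey terminal cover, a plate 92 (along the hinge) x 62 x 3 mm with a 10 mm lip under its free edge. rad: 0 shut and flat, 1.57 upright. Starts at 1.15 to 1.75 and stays where left, but a light spring lifts it below 0.7. The lip meets the sprung catch at 0.12 and snaps past it at about 7 N pressed down near the free edge; below 0.05 the catch holds it shut
- cover_hinge (a point): middle of the cover's hinge line, level with the upper face of the shut cover, 110 mm above the bench; the hinge runs along the wheel's x axis, and the shut cover extends from it to the wheel's -y side
- cover_edge (a point): point on the outer face of the cover (the upper face when shut), mid-width, 54 mm from the hinge, 8 mm short of the free edge: the place to push and press. It moves with the cover
- tensioner (a joint): swing of the tensioner arm about its upright pivot, rad: 0 = sprung forward on its rest stop, where it starts; grows as it is pushed back, clockwise seen from above; end stop at 0.58. The ratchet clicks at about 0.42, after which the arm falls back only to about 0.39. At the post it takes 3 N to start, 7 to 10 N from there to the end stop
- post_top (a point): centre of the top of the upright round thumb post on the tensioner arm: black rubber sleeve 16 mm across, top 160 mm above the bench, free all round down to 122 mm. 130 mm from the pivot; it travels 75 mm on an arc, mostly towards the wheel's +y side. The black idler roller, 44 mm across, stands behind it on the arm, top of its bolt at 121 mm
- tensioner_pivot (a point): point on the upright pivot axis of the tensioner arm, 110 mm above the bench; fixed to the wheel
- vase_a: cream slip-cast vase with round lower half and square shoulders, 105 x 55 x 122 mm, upright, loose, on the bench beside the wheel; origin at the centre of its foot
- vase_b: smaller vase of the same form, 90 x 50 x 109 mm, upright, loose, on the bench beside the wheel; origin at the centre of its foot

How it is judged (in metres and radians):
On the way, in this order (a step that is already met when the one before it is completed fails the run):
1. the terminal cover is shut, held by its catch with nothing pressing on it (value of joint cover below 0.05 rad and contact force between the fingers and cover below 0.3 N), for 0.3 s.
2. the tensioner arm is pushed back past its ratchet click, by the fingers (value of joint tensioner above 0.45 rad and contact force between the fingers and tensioner above 1 N), for 0.2 s.
At the end, for the whole second after the job is handed in: the terminal cover is shut (below 0.05 rad) and the fingers still hold the tensioner arm back, steady, beyond 0.48 rad (the ratchet alone keeps it at about 0.39; the end stop is at 0.58), pressing on it with more than 3 N (value of joint cover below 0.05 rad and value of joint tensioner above 0.48 rad and velocity of joint tensioner between -0.1 and 0.1 rad/s and contact force between the fingers and tensioner above 3 N); the arm keeps its last pose, push and grip.
It fails at once if one of the two square-shouldered vases is knocked over or shoved more than 30 mm (distance of any of vase_a, vase_b from where it was at the start of the episode above 0.03 m or angle between any of vase_a, vase_b's own z axis and vertical above 0.4 rad).
It also fails if it takes over 51 s, if anything falls off the work surface, if the arm or the gripper's body presses on something with over 40 N, if the wrist force passes 120 N, or if a joint passes its speed limit or range.

## Working session

There is one attempt and no reset: what is moved stays moved. The work goes in short steps, Python scripts to look and compute and a shell command to move; the robot and the scene stay as the last step left them, time stands still between calls to the robot, and variables do not carry over. Pictures are saved under pics/ and viewed, at most 10 in all, crops included, and the job is handed in when it is done.

```bash
mkdir -p pics; cat > h.py <<'E'
import numpy as np, cv2
from cell import status, imaging, manip
def P(c):
    i=imaging.camera_info(c); K=np.array([[i['fx'],0,i['cx']],[0,i['fy'],i['cy']],[0,0,1]])
    return K@np.c_[np.array(i['R']),np.array(i['t'])]
def tri(a,b,ca='side',cb='top'):
    X=cv2.triangulatePoints(P(ca),P(cb),np.array(a,float).reshape(2,1),np.array(b,float).reshape(2,1)); return (X[:3]/X[3]).ravel()
def onz(c,p,z):
    M=P(c); H=np.c_[M[:,:2],M[:,2]*z+M[:,3]]; x=np.linalg.solve(H,[p[0],p[1],1]); return x[:2]/x[2]
def proj(c,X):
    x=P(c)@np.r_[X,1]; return x[:2]/x[2]
E
python3 - <<'E'
from h import *
for c in('side','top'): cv2.imwrite(f'pics/{c}0.png',imaging.snapshot(c)[:,:,::-1])
for n in 'wheel wheel_shaft wheel_motor cover_hinge cover_edge post_top tensioner_pivot vase_a'.split():
    r={}
    for c in('side','top'):
        r[c]=imaging.spot_point(n,c)
        print(n,c,[(np.round(d['position']).tolist(),round(d['score'],2)) for d in r[c][:3]])
    if r['side'] and r['top']: print('   ',tri(r['side'][0]['position'],r['top'][0]['position']).round(1))
o=status.get_obs(); print(o['time'],np.round(o['tcp_rot'],3).tolist(),o['position'])
E
```

```text
wheel side [([324.0, 234.0], 0.74)]
wheel top [([317.0, 206.0], 0.76)]
    [613.1  43.5 -17.6]
wheel_shaft side [([346.0, 188.0], 0.9)]
wheel_shaft top [([320.0, 167.0], 0.94), ([270.0, 194.0], 0.46)]
    [683.2  36.8 131.1]
wheel_motor side [([302.0, 241.0], 0.56)]
wheel_motor top [([345.0, 246.0], 0.91)]
    [504.3 -20.3 108.2]
cover_hinge side [([323.0, 242.0], 0.92)]
cover_hinge top [([358.0, 232.0], 0.89), ([417.0, 216.0], 0.32)]
    [537.8 -52.5 110.6]
cover_edge side [([322.0, 231.0], 0.63)]
cover_edge top [([363.0, 230.0], 0.85)]
    [535.7 -57.6 163.6]
post_top side [([301.0, 199.0], 0.85)]
post_top top [([315.0, 223.0], 0.87)]
    [552.3  48.  165.1]
tensioner_pivot side [([305.0, 178.0], 0.94)]
tensioner_pivot top [([271.0, 193.0], 0.95)]
    [629.4 151.3 104.7]
vase_a side [([239.0, 216.0], 0.67), ([372.0, 309.0], 0.64)]
vase_a top [([416.0, 218.0], 0.95), ([246.0, 269.0], 0.9)]
    [ 460.2 -116.8  440.9]
0.9 [[-0.914, 0.405, 0.0], [0.405, 0.914, 0.0], [0.0, 0.0, -1.0]] [222.66543694 502.8997885  231.33336973]
```

View pics/side0.png

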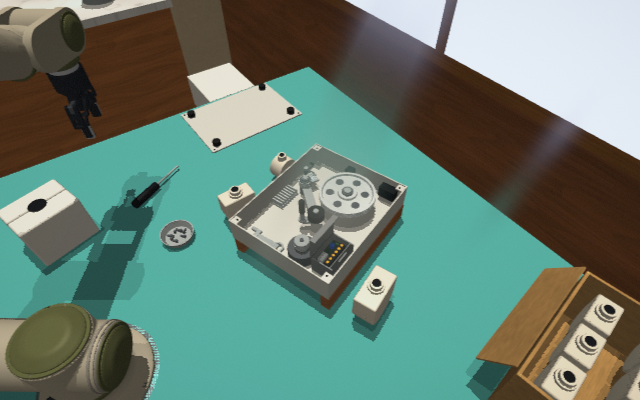

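View pics/top0.png

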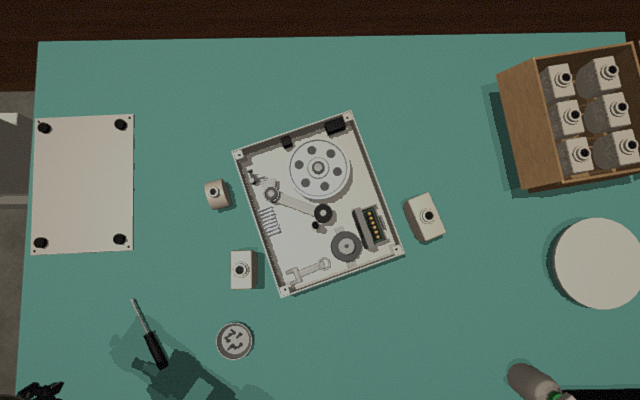

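```bash
python3 - <<'E'
from h import *
t=cv2.imread('pics/top0.png')[100:305,200:455]; s=cv2.imread('pics/side0.png')[140:320,215:415]
cv2.imwrite('pics/c1.png',cv2.resize(t,None,fx=2.9,fy=2.9,interpolation=3)); cv2.imwrite('pics/c2.png',cv2.resize(s,None,fx=3.3,fy=3.3,interpolation=3))
for p in [(235,152),(350,114),(402,252),(284,294)]: print(onz('top',p,120).round(1))
for c in('top','side'):
  i=imaging.camera_info(c); print(c,(-np.array(i['R']).T@np.array(i['t'])).round(0), np.round(i['R'],2).tolist())
for n,z in [('post_top',160),('wheel_shaft',116),('wheel_motor',116),('tensioner_pivot',110),('cover_hinge',110)]:
  for c in('top','side'):
    print(n,c,onz(c,imaging.spot_point(n,c)[0]['position'],z).round(1))
for c in('top','side'):
  for d in imaging.cut_out('cover',c)[:2]: print(c,d['rect'],d['score'])
E
```

```text
[726.5 234.5]
[813.9 -38.1]
[ 486.3 -148.8]
[396.7 121.5]
top [ 487.   32. 1127.] [[-0.02, -1.0, -0.0], [-0.99, 0.02, -0.12], [0.12, -0.0, -0.99]]
side [ 224. -495.  863.] [[0.82, -0.58, 0.0], [-0.43, -0.61, -0.66], [0.38, 0.54, -0.75]]
post_top top [552.9  47.9]
post_top side [554.3  52.1]
wheel_shaft top [688.2  35.8]
wheel_shaft side [690.   48.8]
wheel_motor top [503.2 -19.4]
wheel_motor side [502.7 -25.8]
tensioner_pivot top [629.3 150.4]
tensioner_pivot side [625.9 147.2]
cover_hinge top [533.9 -50.3]
cover_hinge side [542.9 -54.6]
top [352.2, 203.7, 23.3, 47.4] 0.65
side [309.0, 217.4, 30.0, 43.2] 0.68
side [228.9, 144.5, 181.1, 165.2] 0.55
```

View pics/c1.png

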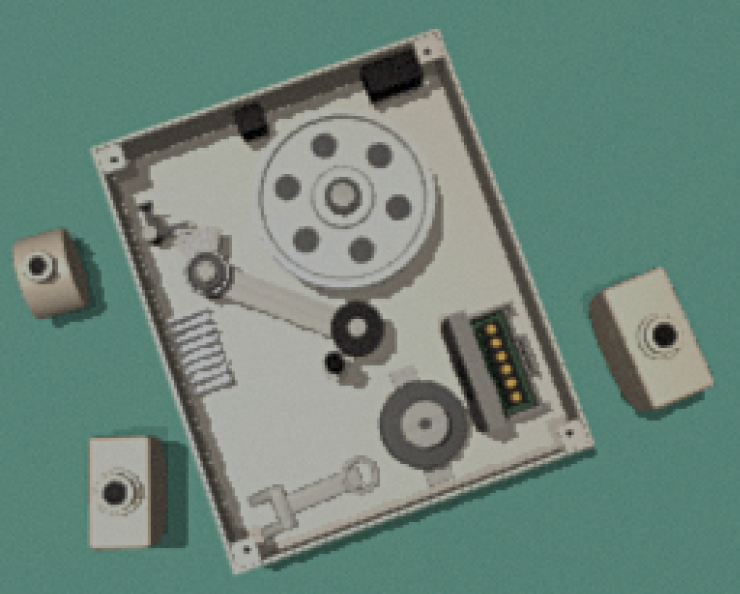

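View pics/c2.png

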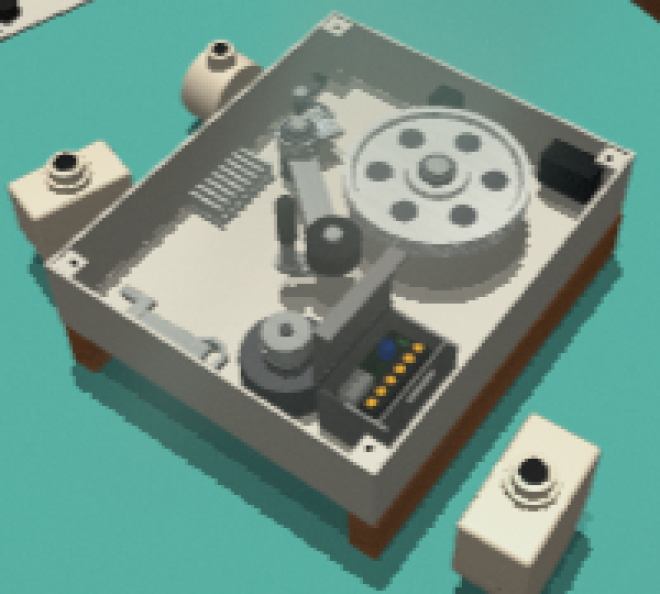

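```bash
cat >> h.py <<'E'
def rel(X,yaw=None):
    """shift in tool axes (m) to world X (mm), and turn about tool z (deg) to bring tool y to world yaw"""
    o=status.get_obs(); R=np.array(o['tcp_rot']); d=R.T@(np.array(X)-o['position'])/1000
    y=np.degrees(np.arctan2(R[1,1],R[0,1])); return d.round(4).tolist(), None if yaw is None else round(-(yaw-y),1)
u=np.array([.322,-.947,0]); Hn=np.array([538,-52.5,110.])
def cov(du,z): return Hn+du*u+[0,0,z]
E
python3 -c "
from h import *
print(rel(cov(-35,121),108.8))"
```

```text
([-0.4895, -0.3545, 0.0003], np.float64(-42.7))
```

Views agree: cover about upright (~1.49 rad), hinge near top px (358,232), post (315,223), vases at (424,216) and (241,270).

```bash
python3 -m pendant '{"xyz":[[-0.049,-0.0355,0],[-0.098,-0.071,0],[-0.147,-0.1065,0],[-0.196,-0.142,0],[-0.245,-0.1775,0],[-0.294,-0.213,0],[-0.343,-0.248,0],[-0.392,-0.284,0],[-0.441,-0.319,0],[-0.4895,-0.3545,0]],"twist":[[0,0,-5],[0,0,-10],[0,0,-15],[0,0,-20],[0,0,-25],[0,0,-30],[0,0,-34],[0,0,-38],[0,0,-42.7],[0,0,-42.7]]}' 0
python3 -c "
from h import *
print(rel(cov(-35,121),108.8),rel(cov(-35,50),108.8))"
```

```text
time: 2.75
position: [527.5, -21.4, 231.5]
tcp_rot: [[-0.946, -0.323, 0.0], [-0.323, 0.946, 0.0], [-0.0, -0.0, -1.0]]
ft_force: [0.3, 1.0, -0.6]
width: 0.3
grasp_force: 0.0
([0.0001, 0.0022, 0.0005], np.float64(0.1)) ([0.0001, 0.0022, 0.0715], np.float64(0.1))
```

```bash
python3 -m pendant '{"xyz":[[0,0,0.03],[0,0,0.06],[0,0,0.071],[0,0,0.071]],"twist":[[0,0,0],[0,0,0],[0,0,0],[0,0,0]]}'
python3 - <<'E'
from h import *
for c in('side','top'):
    im=imaging.snapshot(c); 
    for n in ('cover_edge','cover_hinge'): print(c,n,[np.round(d['position'],1).tolist()+[d['score']] for d in imaging.spot_point(n,c)[:2]])
    if c=='side': cv2.imwrite('pics/d.png',cv2.resize(im[140:320,215:415,::-1],None,fx=3.3,fy=3.3,interpolation=3))
E
```

```text
time: 3.25
position: [526.8, -19.3, 160.4]
tcp_rot: [[-0.946, -0.323, -0.0], [-0.323, 0.946, 0.0], [0.0, 0.0, -1.0]]
ft_force: [-0.8, -0.6, -0.6]
width: 0.0
grasp_force: 0.0
side cover_edge [[320.8, 228.1, 0.69]]
side cover_hinge []
top cover_edge []
top cover_hinge []
```

View pics/d.png

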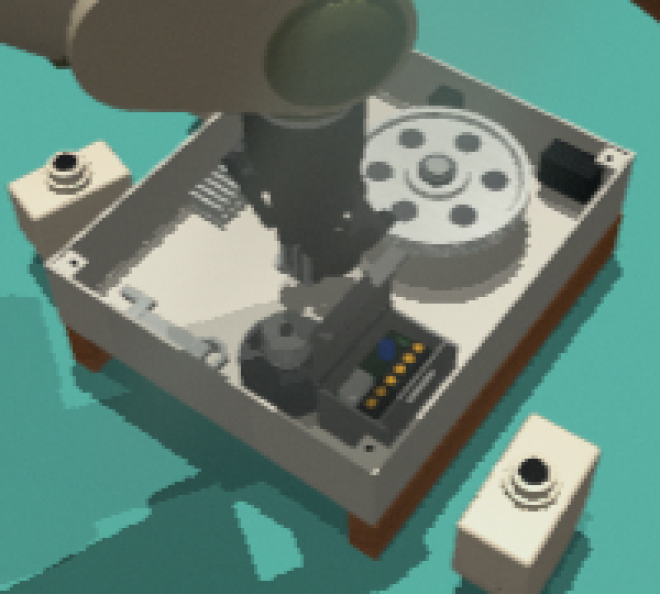

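```bash
python3 -m pendant '{"xyz":[[0,-0.012,0],[0,-0.024,0],[0,-0.036,0],[0,-0.044,0.002],[0,-0.052,0.006],[0,-0.060,0.012],[0,-0.067,0.019],[0,-0.073,0.028],[0,-0.077,0.036],[0,-0.079,0.042]],"twist":[[0,0,0],[0,0,0],[0,0,0],[0,0,0],[0,0,0],[0,0,0],[0,0,0],[0,0,0],[0,0,0],[0,0,0]]}'
python3 - <<'E'
from h import *
o=status.get_obs(); print((np.array(o['position'])-Hn)@u,o['position'][2]-110)
for c in('side',):
    im=imaging.snapshot(c); 
    for n in ('cover_edge','cover_hinge'): print(c,n,[np.round(d['position'],1).tolist()+[d['score']] for d in imaging.spot_point(n,c)[:2]])
    cv2.imwrite('pics/e.png',cv2.resize(im[140:320,215:415,::-1],None,fx=3.3,fy=3.3,interpolation=3))
E
```

```text
time: 4.8
position: [552.2, -94.2, 117.6]
tcp_rot: [[-0.947, -0.323, -0.0], [-0.323, 0.947, 0.0], [0.0, 0.0, -1.0]]
ft_force: [0.4, 1.1, 0.9]
width: -0.2
grasp_force: 0.6
44.09079901221785 7.6481411597792
side cover_edge [[341.7, 256.3, 0.6]]
side cover_hinge []
```

View pics/e.png

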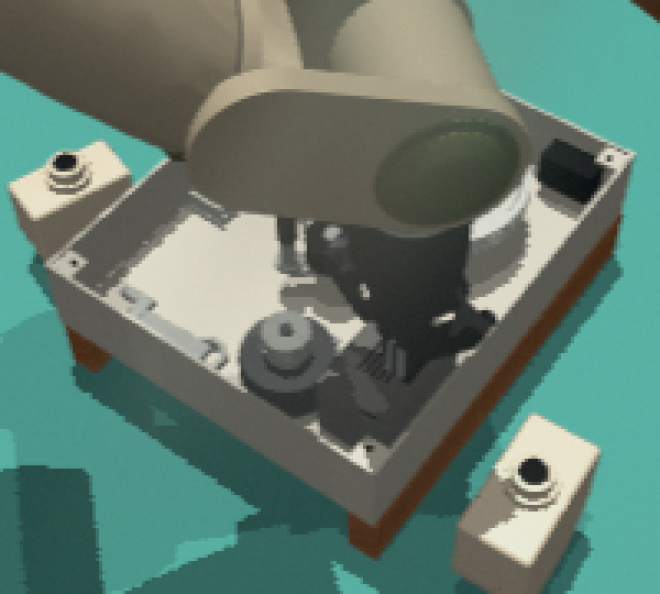

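```bash
for i in 1; do python3 -m pendant '{"xyz":[[0,-0.001,0.003],[0,-0.002,0.006],[0,-0.002,0.008]],"twist":[[0,0,0],[0,0,0],[0,0,0]]}'; done; python3 -m pendant '{"xyz":[[0,0,0.002],[0,0,0.004],[0,0,0.004]],"twist":[[0,0,0],[0,0,0],[0,0,0]]}'
```

```text
time: 5.32
position: [552.9, -96.1, 110.2]
tcp_rot: [[-0.947, -0.323, 0.0], [-0.323, 0.947, -0.0], [-0.0, -0.0, -1.0]]
ft_force: [-0.6, -0.8, 0.4]
width: 0.1
grasp_force: 0.7
time: 5.7
position: [553.2, -96.2, 109.6]
tcp_rot: [[-0.946, -0.323, 0.003], [-0.323, 0.946, -0.002], [-0.002, -0.002, -1.0]]
ft_force: [-9.2, 3.4, 28.1]
width: -0.1
grasp_force: 14.1
```

```bash
python3 -m pendant '{"xyz":[[0,0,-0.02],[0,0,-0.06],[0,0,-0.11],[0,0.06,-0.11],[0,0.12,-0.11],[0,0.18,-0.11],[0,0.24,-0.11],[0,0.24,-0.11]],"twist":[[0,0,-5],[0,0,-10],[0,0,-15],[0,0,-20],[0,0,-25],[0,0,-30],[0,0,-34],[0,0,-34]]}' 0.06
python3 - <<'E'
from h import *
for c in('side','top'):
    im=imaging.snapshot(c); r={}
    for n in ('cover_edge','cover_hinge','post_top','tensioner_pivot'): print(c,n,[np.round(d['position'],1).tolist()+[d['score']] for d in imaging.spot_point(n,c)[:2]])
    if c=='side': cv2.imwrite('pics/f.png',cv2.resize(im[140:320,215:415,::-1],None,fx=3.3,fy=3.3,interpolation=3))
print(proj('side',cov(54,0)),proj('top',cov(54,0)))
E
```

```text
time: 6.7
position: [474.0, 134.1, 216.5]
tcp_rot: [[-0.6, -0.8, 0.0], [-0.8, 0.6, 0.0], [-0.0, 0.0, -1.0]]
ft_force: [-0.2, -0.7, 0.5]
width: 59.9
grasp_force: 0.0
side cover_edge [[342.3, 257.6, 0.56]]
side cover_hinge [[322.3, 242.2, 0.63]]
side post_top [[302.2, 198.8, 0.81]]
side tensioner_pivot [[304.9, 176.9, 0.57]]
top cover_edge [[380.6, 221.8, 0.64], [318.1, 208.8, 0.4]]
top cover_hinge [[355.8, 231.1, 0.96]]
top post_top [[313.1, 225.2, 0.69]]
top tensioner_pivot [[271.6, 192.9, 0.73]]
[339.68375235 253.90545135] [380.64124155 222.46990756]
```

View pics/f.png

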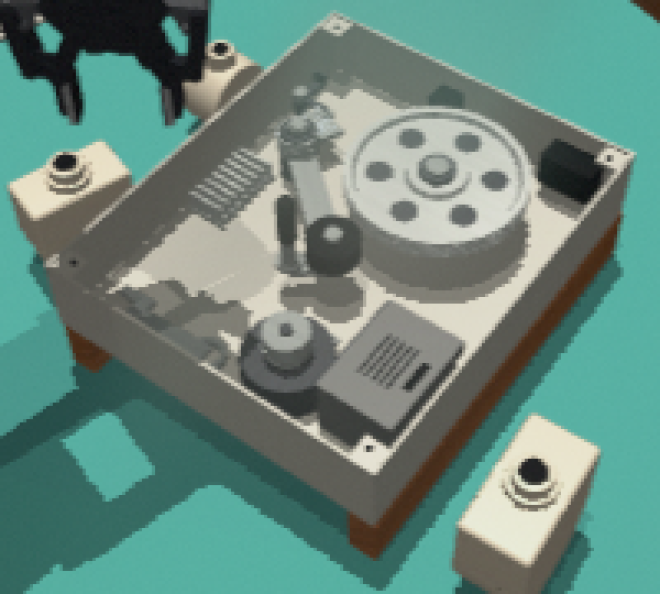

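The cover lies flat and shut with the fingers away (edge px (342,257)); the post still stands forward at side px (302,200).

```bash
python3 - <<'E'
from h import *
p=tri((301.7,199.5),(314.3,223.8)); q=tri((304.9,177.2),(271.4,193)); print(p,q,np.linalg.norm((p-q)[:2]))
v=(p-q)[:2]; a=np.degrees(np.arctan2(v[1],v[0])); print(a, a-90)
print(rel(np.r_[p[:2],215],a-90+360 if a<0 else a-90))
E
```

```text
[552.50232394  49.42209987 160.05073111] [628.96624424 150.32350184 110.6167626 ] 126.60104275125285
-127.15515118755704 -217.15515118755704
([0.018, -0.1102, 0.0012], np.float64(-0.1))
```

```bash
python3 -m pendant '{"xyz":[[0.009,-0.055,0],[0.018,-0.110,0],[0.018,-0.110,0],[0.018,-0.110,0.03],[0.018,-0.110,0.06],[0.018,-0.110,0.086],[0.018,-0.110,0.086]],"twist":[[0,0,0],[0,0,0],[0,0,0],[0,0,0],[0,0,0],[0,0,0],[0,0,0]]}' 0.05
python3 - <<'E'
from h import *
for c in('side','top'):
    im=imaging.snapshot(c); print(c,[np.round(d['position'],1).tolist()+[d['score']] for d in imaging.spot_point('post_top',c)[:2]], proj(c,np.array(status.get_obs()['position'])))
    if c=='side': cv2.imwrite('pics/g.png',cv2.resize(im[140:320,215:415,::-1],None,fx=3.3,fy=3.3,interpolation=3))
E
```

```text
time: 8.07
position: [550.9, 50.7, 129.1]
tcp_rot: [[-0.604, -0.797, -0.004], [-0.797, 0.604, 0.001], [0.002, 0.003, -1.0]]
ft_force: [0.0, 0.5, 0.6]
width: 50.1
grasp_force: 0.0
side [[301.7, 198.9, 0.75]] [301.32971262 207.12893399]
top [] [314.31911528 224.17495235]
```

View pics/g.png

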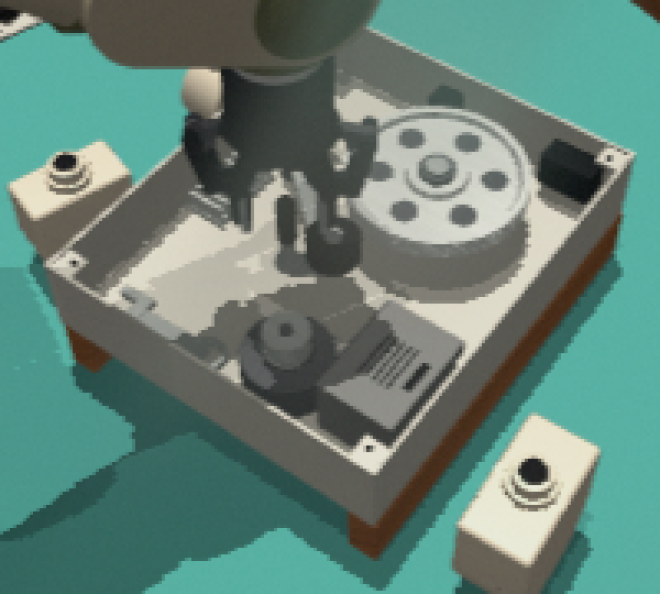

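Post (crop px (285,215)) stands between the fingers; close on it.

```bash
python3 -m pendant '{"xyz":[[0,0,0],[0,0,0],[0,0,0],[0,0,0],[0,0,0],[0,0,0]],"twist":[[0,0,0],[0,0,0],[0,0,0],[0,0,0],[0,0,0],[0,0,0]]}' 0
python3 - <<'E'
from h import *
o=status.get_obs(); p=o['position'];R=np.array(o['tcp_rot']); q=np.array([629,150.3]); v=p[:2]-q; v=v/np.linalg.norm(v)*130; q=p[:2]-v
for a in (.1,.2,.3,.4,.5,.58,.62):
    w=np.array([[np.cos(a),np.sin(a)],[-np.sin(a),np.cos(a)]])@v+q
    print(a,rel(np.r_[w,p[2]])[0],np.degrees(a).round(1))
E
```

```text
time: 9.02
position: [552.2, 50.4, 131.0]
tcp_rot: [[-0.604, -0.797, 0.001], [-0.797, 0.604, 0.0], [-0.0, -0.0, -1.0]]
ft_force: [-2.4, 0.9, 5.9]
width: 14.1
grasp_force: 58.4
0.1 [-0.0007, 0.013, -0.0] 5.7
0.2 [-0.0028, 0.0258, -0.0] 11.5
0.3 [-0.0061, 0.0384, -0.0] 17.2
0.4 [-0.0106, 0.0506, -0.0] 22.9
0.5 [-0.0163, 0.0622, -0.0] 28.6
0.58 [-0.0217, 0.0711, -0.0] 33.2
0.62 [-0.0247, 0.0754, -0.0] 35.5
```

```bash
python3 -m pendant '{"xyz":[[0,0.0065,-0.002],[-0.0007,0.013,-0.002],[-0.0015,0.0195,-0.002],[-0.0028,0.0258,-0.002],[-0.0045,0.032,-0.002],[-0.0061,0.0384,-0.002],[-0.0083,0.0445,-0.002],[-0.0106,0.0506,-0.002],[-0.0134,0.0565,-0.002],[-0.0163,0.0622,-0.002]],"twist":[[0,0,3],[0,0,5.7],[0,0,8.6],[0,0,11.5],[0,0,14.3],[0,0,17.2],[0,0,20],[0,0,22.9],[0,0,25.8],[0,0,28.6]]}' 0
python3 - <<'E'
from h import *
o=status.get_obs();p=o['position'][:2]-np.array([629,150.3]);print(np.linalg.norm(p),np.degrees(np.arctan2(p[1],p[0])), np.array(o['tcp_rot']).T@o['ft_force'])
E
```

```text
time: 10.28
position: [512.4, 99.7, 131.2]
tcp_rot: [[-0.913, -0.409, -0.001], [-0.409, 0.913, -0.002], [0.002, -0.002, -1.0]]
ft_force: [3.9, -7.7, -9.7]
width: 14.1
grasp_force: 59.8
127.15663838036969 -156.5440831446796 [-0.43466289 -8.5699108   9.74076139]
```

```bash
python3 -m pendant '{"xyz":[[-0.0001,0.004,0.0005],[-0.0003,0.0075,0.001],[-0.0006,0.0105,0.001],[-0.0006,0.0115,0.001],[-0.0006,0.0115,0.001],[-0.0006,0.0115,0.001]],"twist":[[0,0,1.5],[0,0,3],[0,0,4.5],[0,0,4.5],[0,0,4.5],[0,0,4.5]]}' 0
python3 - <<'E'
from h import *
o=status.get_obs();p=o['position'][:2]-np.array([629,150.3]);print(np.linalg.norm(p),np.degrees(np.arctan2(p[1],p[0])), np.array(o['tcp_rot']).T@o['ft_force'])
E
```

```text
time: 11.02
position: [508.2, 109.8, 131.1]
tcp_rot: [[-0.941, -0.337, -0.001], [-0.337, 0.941, -0.003], [0.002, -0.003, -1.0]]
ft_force: [-1.8, -9.1, -1.2]
width: 14.4
grasp_force: 60.7
127.38123991627519 -161.4723764666821 [ 4.73070354 -7.96737164  1.19123918]
```

```bash
python3 -m pendant '{"xyz":[[0,0.0015,0],[0,0.003,0],[0,0.003,0],[0,0.003,0],[0,0.003,0],[0,0.003,0]],"twist":[[0,0,0],[0,0,0],[0,0,0],[0,0,0],[0,0,0],[0,0,0]]}' 0
python3 - <<'E'
from h import *
o=status.get_obs();p=o['position'][:2]-np.array([629,150.3]);print(np.linalg.norm(p),np.degrees(np.arctan2(p[1],p[0])), np.array(o['tcp_rot']).T@o['ft_force'])
for c in('side','top'):
    im=imaging.snapshot(c)
    for n in('post_top','cover_edge'): print(c,n,[np.round(d['position'],1).tolist()+[d['score']] for d in imaging.spot_point(n,c)[:2]])
    if c=='side': cv2.imwrite('pics/i.png',cv2.resize(im[140:320,215:415,::-1],None,fx=3.3,fy=3.3,interpolation=3))
E
```

```text
time: 11.78
position: [508.0, 110.6, 131.1]
tcp_rot: [[-0.942, -0.337, 0.0], [-0.337, 0.942, -0.007], [0.002, -0.007, -1.0]]
ft_force: [1.4, -21.6, -3.0]
width: 14.3
grasp_force: 60.8
127.36919807392454 -161.84650474858785 [  5.88911109 -20.75672401   3.16117579]
side post_top [[277.9, 194.2, 0.95]]
side cover_edge [[342.4, 254.4, 0.61]]
top post_top [[413.7, 214.0, 0.38], [382.7, 222.2, 0.23]]
top cover_edge [[381.3, 220.2, 0.6]]
```

View pics/i.png

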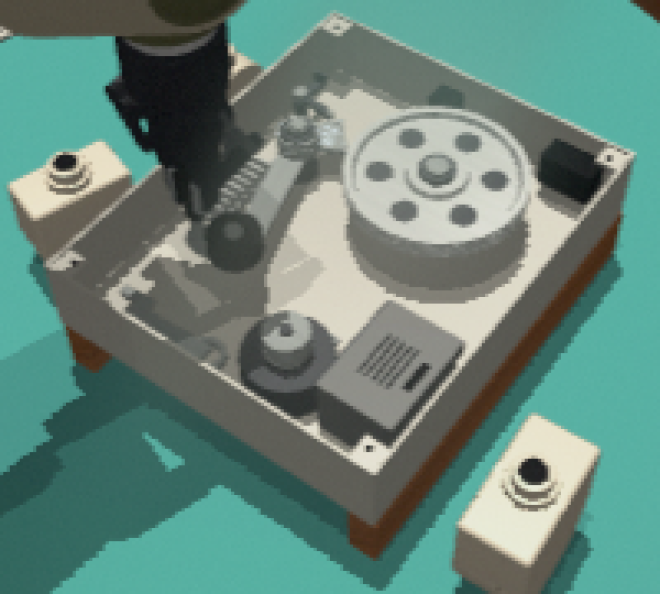

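The arm is swung fully back against its stop: the post is in the fingers at side px (278,194) and the push is 21 N. The cover is flat and shut, and the vases haven't moved.

```bash
python3 -c "
from h import *
print(manip.sign_off())"
```

```text
the job is handed in; nothing more can be done
None
```

The job is handed in: the terminal cover is snapped shut, the fingers grip the tensioner post and hold it against its end stop at about 21 N, and neither vase moved; the hand-in call gave no verdict.

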